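# Clamp a dot-blot manifold evenly and pull vacuum

### The job

Close up the dot-blot manifold for the next run: work the four thumbscrews clockwise corner to diagonally opposite corner, one diagonal and then the other, turning each only about half way down the first time round. Then open the vacuum stopcock fully and, with the vacuum on, go round in the same crosswise way again until every thumbscrew is fully home and the white block sits level. Never let the block cock to one side, and leave the other things on the bench alone.

Things in the scene. Friction and masses are not known exactly. Their poses are not given: they have to be found in the camera images.
- manifold: The dot-blot vacuum manifold: a pale grey flat box 151 x 211 mm (x, y) and 34 mm high, screwed to the white bench, with a 10 mm high rim (top 44 mm above the bench). Origin: centre of its underside, on the bench; z up, x away from the robot (yaw up to about 0.45 rad either way), long side along y. A steel tube leaves its right-hand (-y) short end, through a brass valve, to a round plate on the bench 222 mm from the origin.
- cover: The white sample block with 8 x 12 small wells, 136 x 196 x 12 mm, lying loose inside the rim on a soft black gasket that stands 3 mm proud of the box; top face about 49 mm above the bench. Origin: centre of its underside; z up when level. The gasket pushes it up against the collars of the four thumbscrews; each thumbscrew pulls its own corner down, so one screwed down alone cocks the block.
- tube_rack: Bystander: blue tube rack 75 x 150 x 50 mm; origin: centre of its underside.
- tip_box: Bystander: light blue box of pipette tips 90 x 126 x 67 mm; origin: centre of its underside.
- reagent_bottle: Bystander: amber bottle with a cap, 68 mm across, 145 mm tall; origin: centre of its underside.
- jug: Bystander: white plastic jug 100 mm across, 120 mm tall; origin: centre of its underside.
- stopcock (a joint): Turn of the vacuum stopcock's bar handle about the vertical, rad: 0 = shut (bar across the steel line), 1.57 = fully open (bar in line with the steel line), stop at each end. It opens anticlockwise seen from above and stays where it is left; turning takes about 0.06 N m.
- stopcock_top (a point): Centre of the top of the stopcock's dark steel bar handle, on its vertical turning axis, 71 mm above the bench, 155 mm from the manifold's origin towards its -y. The bar is 54 mm long, 11 mm wide and 26 mm high (its underside 45 mm above the bench); the point's x axis runs along the bar. The brass valve body below it reaches 38 mm above the bench.
- screw1 (a joint): Turn of the near left thumbscrew, rad: about 0 to 0.2 at the start (just touching), grows clockwise seen from above, 2.0 = fully home against its hard stop. It stays where it is left; turning takes about 0.06 N m, a little more as the gasket squeezes. It sinks 6 mm per full turn (1.9 mm in all).
- screw1_top (a point): Centre of the top of the near left thumbscrew's head (x -52, y 82 mm from the manifold's origin; diagonally opposite screw3), on its vertical axis, about 88 mm above the bench at the start. The head is a round black knurled knob 28 mm across and 24 mm high, with a grey pointer rib on top running out from the centre along the point's x axis; below it a 13 mm thick neck 12 mm long and a 22 mm collar that bears on the block.
- screw2 (a joint): Turn of the near right thumbscrew, rad: about 0 to 0.2 at the start (just touching), grows clockwise seen from above, 2.0 = fully home against its hard stop. It stays where it is left; turning takes about 0.06 N m, a little more as the gasket squeezes. It sinks 6 mm per full turn (1.9 mm in all).
- screw2_top (a point): Centre of the top of the near right thumbscrew's head (x -52, y -82 mm from the manifold's origin; diagonally opposite screw4), on its vertical axis, about 88 mm above the bench at the start. The head is a round black knurled knob 28 mm across and 24 mm high, with a grey pointer rib on top running out from the centre along the point's x axis; below it a 13 mm thick neck 12 mm long and a 22 mm collar that bears on the block.
- screw3 (a joint): Turn of the far right thumbscrew, rad: about 0 to 0.2 at the start (just touching), grows clockwise seen from above, 2.0 = fully home against its hard stop. It stays where it is left; turning takes about 0.06 N m, a little more as the gasket squeezes. It sinks 6 mm per full turn (1.9 mm in all).
- screw3_top (a point): Centre of the top of the far right thumbscrew's head (x 52, y -82 mm from the manifold's origin; diagonally opposite screw1), on its vertical axis, about 88 mm above the bench at the start. The head is a round black knurled knob 28 mm across and 24 mm high, with a grey pointer rib on top running out from the centre along the point's x axis; below it a 13 mm thick neck 12 mm long and a 22 mm collar that bears on the block.
- screw4 (a joint): Turn of the far left thumbscrew, rad: about 0 to 0.2 at the start (just touching), grows clockwise seen from above, 2.0 = fully home against its hard stop. It stays where it is left; turning takes about 0.06 N m, a little more as the gasket squeezes. It sinks 6 mm per full turn (1.9 mm in all).
- screw4_top (a point): Centre of the top of the far left thumbscrew's head (x 52, y 82 mm from the manifold's origin; diagonally opposite screw2), on its vertical axis, about 88 mm above the bench at the start. The head is a round black knurled knob 28 mm across and 24 mm high, with a grey pointer rib on top running out from the centre along the point's x axis; below it a 13 mm thick neck 12 mm long and a 22 mm collar that bears on the block.

How it is judged:
By the outcome, as a careful person would: the job done as asked, in the order asked, and still so for the second after the job is handed in, with the robot touching nothing.
It also fails if it takes over 72 s, if anything falls off the work surface, if the arm or the gripper's body presses on something with over 40 N, if the wrist force passes 120 N, or if a joint passes its speed limit or range.

### The arm

A 7-joint arm with a two-finger parallel gripper is mounted at the origin on the work surface. World frame = base frame: x ahead of the robot, y to its left, z up, the work surface at z = 0. Lengths are in mm, angles in rad, forces in N, time in s.
With the tool pointing down it reaches from about 425 to 1025 mm from the base axis. Payload 3.6 kg.
Tool frame: the origin (TCP) lies between the finger pads; the fingertips stand 8 mm ahead of it and the grasp point (between the pads) lies 11 mm behind it (r.tip_reach is the x of the fingertips in the tool frame, in mm); x points along the fingers, z is the direction in which the jaws open and shut, and the axes are right-handed (so a half turn about x gives the same grasp; the last joint's range is limited). The gripper opens to 85 mm and grips with 20 to 120 N. Pads are 22 mm wide; open, the fingers measure 114 mm over their backs; the gripper's body (76 mm by 85 mm) begins 54 mm behind the grasp point. The pads swing forward as they close: fully open they stand 13 mm farther back than shut.
Start: joints at [1.123, 0.591, 0.048, 1.609, -0.033, 0.943, -0.034], TCP at [251.869, -679.847, 239.302] pointing down, gripper open.
Joint ranges: [-2.69, 2.69], [-0.47, 2.24], [-1.27, 1.36], [0.19, 2.51], [-1.53, 4.68], [0.08, 2.07], [-3.09, 3.09]. Speed limits (rad/s): [2.57, 2.57, 3.14, 3.14, 3.14, 3.14, 3.14].

### API

Orientations are given as [roll, pitch, yaw] about the fixed x, y, z axes, in that order (R = Rz(yaw) Ry(pitch) Rx(roll)).
In Python, from station import telemetry, get_image, ticket, spotter, r gives the robot as it stands.
- The arm moves only by the tool drive_tool, never from a script. Its argument "steps" is text: rows parted by semicolons, each of 4 numbers parted by spaces: the shift along the tool's x, y, z as a fraction of full scale, then the turn about the tool's x as a fraction of full scale. A call has 1 to 10 rows; each row is the pose to reach, as a shift and turn from the pose measured when the call began, along the tool's axes at that moment, turning the shorter way round; what a row does not reach only later rows make up. Full scale, the value 1, is 800 mm for a shift and 180 degrees for a turn. A row lasts 1/10 s, in which the tool goes at most 50 mm and 8.59 degrees, less where a joint would pass 70% of its speed; a pose out of reach is approached as far as the arm can. A call with a number of a shift or a turn outside -1 to 1 is refused whole. A call with a gripper value outside its range is refused whole. "gripper" is the closure in counts, from 0 (fully open) to 255 (shut), set as the call begins (left out, the last holds). The fingers move at their own pace and stop on an object; "force" is the grip in N (left out, the last holds). Time passes only in rows, so rows that repeat a pose let the fingers close. It gives the time, the measured TCP pose, the force and the opening at its end, in the units of the state.
- telemetry.get_obs(): the state, without advancing time (a new reading comes with each control period).
- get_image(name): name is "side" or "top"; returns a dict with "frame" (480x640x3 uint8, blue, green, red), "K" (3x3 intrinsics, pixels), "camera_from_world" (4x4, takes a point from world to camera coordinates). Camera axes: x right, y down, z forward; pixel columns grow to the right and rows downward; lengths in mm; the calibration is good to about 2 mm. A picture is of the moment at which its call begins. There is no depth.
- ticket.job_done(): hands the job in, once; it reports no verdict.
Trained networks look in the newest picture that a camera, given by its name, has taken for a name from the list of things; names that differ only in an ending like _2 or _b are one class to them, and where a whole thing is asked for, a point or a joint stands for the part that bears it (a point fixed in the world has none). Each returns a list of dicts, best first, with "conf" (0 to 1); they miss things now and then, are a little off and sometimes report something else, mostly with a low value. They report only what shows in the picture. A call takes as long as a camera call.
- spotter.find_in(query, camera): "location" ([row, column] in pixels, amid what is visible of it).
- spotter.outline_of(query, camera): "mask" (480x640 bool, what is visible of it) and "location" ([row, column] in pixels, amid what is visible of it).
The state is a dict: "t": time; "joint_positions": joint angles; "joint_vel": joint speeds; "tau": joint torques, N m; "tcp_pos": TCP position; "orientation": TCP orientation; "ft_force": force on the tool from outside, world axes, zero at the start; "torque": the same for the moment, N m; "width": finger opening in mm.
Only numpy, scipy, OpenCV 4.12 (cv2) and the standard library are available. Lean on these libraries where they do the work, as an engineer would, in place of code of your own. Each camera call takes 0.05 s, during which the arm holds its last target.

## Working session

There is one attempt and no reset: what is moved stays moved. The work goes in short steps, Python scripts to look and compute and a tool call to move; the robot and the scene stay as the last step left them, time stands still between calls to the robot, and variables do not carry over. Pictures are saved under pics/ and viewed, and the job is handed in when it is done.

Besides the shell and the picture viewer there is one more tool, called after "Emit:" as name(argument=value, ...) on one line, values as JSON. drive_tool: Moves the arm, as the interface text tells. Shift numbers are shares of 800 mm and turn numbers shares of 180 degrees, none past 1 either way. Its arguments: {"type":"object","properties":{"steps":{"type":"string"},"gripper":{"type":"number"},"force":{"type":"number"}},"required":["steps"]}

```bash
ls; mkdir -p pics; python3 - <<'E'
from station import telemetry, get_image, ticket, spotter, r
import cv2
print(telemetry.get_obs(), r.tip_reach)
for n in("side","top"):
    d=get_image(n); cv2.imwrite(f"pics/{n}0.png",d["frame"]); print(n,d["K"],d["camera_from_world"])
E
```

```text
pics
{'t': 0.0, 'joint_positions': array([ 1.12249114,  0.59210983,  0.048266  ,  1.60983347, -0.03329089,
        0.94270594, -0.0336624 ]), 'joint_vel': array([-1.86322190e-04, -2.27571207e-04,  7.60840433e-04, -1.98993068e-04,
        3.35196017e-05,  3.17858684e-04, -1.01563226e-03]), 'tau': array([-3.36959602e-04, -5.48682153e+01,  1.54658083e+00, -1.98120081e+01,
        9.37882927e-03,  8.64964473e-03,  5.84740661e-06]), 'tcp_pos': array([ 251.61214832, -679.06856125,  238.14257916]), 'orientation': array([-3.0905405 ,  1.5685436 ,  1.97680497]), 'ft_force': array([-0.42498778,  0.20703784,  0.2369736 ]), 'torque': array([ 0.0316942 ,  0.02379447, -0.00177104]), 'width': 85.49136527521038} 8.0
side [[468.50302145   0.         321.4065386 ]
 [  0.         468.50302145 233.7218576 ]
 [  0.           0.           1.        ]] [[-9.86399921e-01 -1.63828405e-01  1.32457489e-02  5.61006164e+02]
 [-1.02790832e-01  5.51993171e-01 -8.27488721e-01  1.39564272e+02]
 [ 1.28254594e-01 -8.17596351e-01 -5.61326078e-01  1.26461425e+03]
 [ 0.00000000e+00  0.00000000e+00  0.00000000e+00  1.00000000e+00]]
top [[493.75614758   0.         317.63102882]
 [  0.         493.75614758 246.78620335]
 [  0.           0.           1.        ]] [[ 2.71076763e-02 -9.99468230e-01 -1.81226550e-02 -2.68791837e+01]
 [-9.91819781e-01 -2.46292104e-02 -1.25247449e-01  5.75811182e+02]
 [ 1.24734499e-01  2.13695750e-02 -9.91960002e-01  1.13605873e+03]
 [ 0.00000000e+00  0.00000000e+00  0.00000000e+00  1.00000000e+00]]
```

View pics/side0.png

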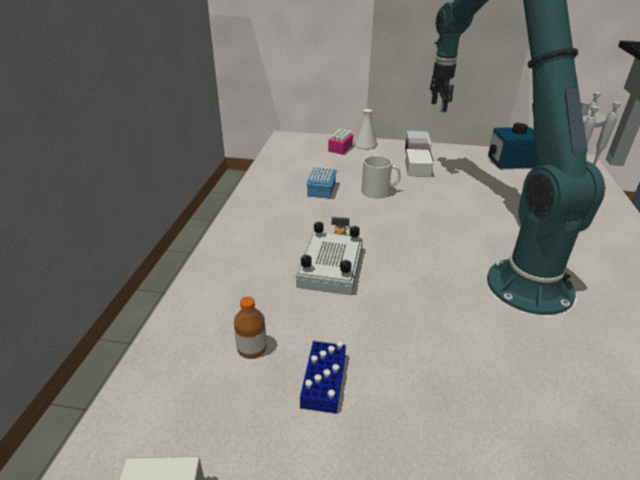

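View pics/top0.png

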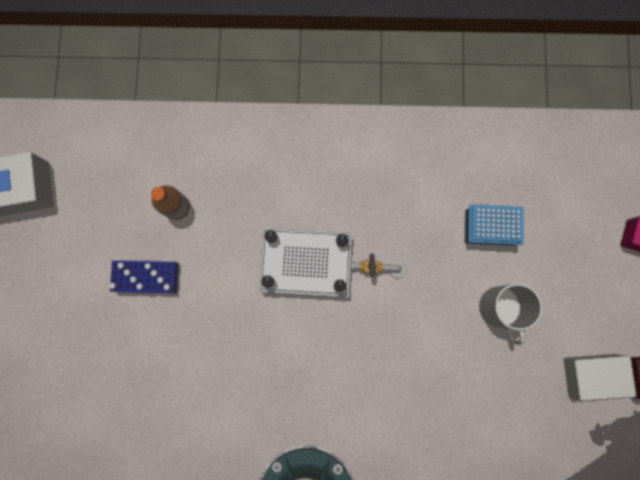

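```bash
python3 - <<'E'
from station import telemetry, get_image, ticket, spotter, r
for q in ("screw1_top","screw2_top","screw3_top","screw4_top","stopcock_top","manifold","cover"):
  for c in("top","side"):
    print(q,c,[(round(d["conf"],2),[round(float(v),1) for v in d["location"]]) for d in spotter.find_in(q,c)][:6])
E
```

```text
screw1_top top [(0.48, [266.0, 374.9])]
screw1_top side [(0.54, [264.8, 345.3]), (0.29, [181.5, 320.3])]
screw2_top top [(0.72, [286.0, 336.8])]
screw2_top side [(0.73, [182.9, 321.2]), (0.45, [233.8, 355.3])]
screw3_top top [(0.71, [237.3, 341.4])]
screw3_top side [(0.72, [233.2, 318.6])]
screw4_top top [(0.42, [239.9, 267.0])]
screw4_top side []
stopcock_top top [(0.48, [264.4, 371.8])]
stopcock_top side [(0.65, [268.7, 346.5]), (0.55, [222.0, 342.2])]
manifold top [(0.74, [267.0, 348.1])]
manifold side [(0.9, [271.3, 339.5])]
cover top [(0.62, [259.6, 305.8])]
cover side [(0.64, [253.8, 332.4])]
```

The side view shows the manifold at about (332,262) px and the top view at about (307,263) px, with four black knobs and the stopcock bar at (372,265) in the top view. I'll zoom in and fit the pose.

```bash
cat > h.py <<'E'
import numpy as np, cv2
from station import telemetry, get_image, ticket, spotter, r
from scipy.optimize import least_squares
MODEL=np.array([[-52,82],[-52,-82],[52,-82],[52,82]],float)
def proj(d,P):
    P=np.atleast_2d(P); T=d["camera_from_world"]
    c=P@T[:3,:3].T+T[:3,3]; u=c@d["K"].T; return u[:,:2]/u[:,2:]
def w(pose,xy,z):
    x,y,a=pose; c,s=np.cos(a),np.sin(a)
    xy=np.atleast_2d(xy); return np.c_[x+c*xy[:,0]-s*xy[:,1], y+s*xy[:,0]+c*xy[:,1], np.full(len(xy),z)]
def unproj(d,uv,z):
    T=d["camera_from_world"];R=T[:3,:3];C=-R.T@T[:3,3]
    v=R.T@np.linalg.inv(d["K"])@np.array([uv[0],uv[1],1.]); return C+v*(z-C[2])/v[2]
def blobs(d,roi,thr=60):
    x0,y0,x1,y1=roi; g=d["frame"].max(2)[y0:y1,x0:x1]
    n,l,s,c=cv2.connectedComponentsWithStats((g<thr).astype(np.uint8))
    return [(s[i,4],c[i]+[x0,y0],s[i,:4]) for i in range(1,n) if s[i,4]>15]
E
python3 - <<'E'
from h import *
for n,roi in(("side",(285,205,375,300)),("top",(250,215,415,310))):
    d=get_image(n); x0,y0,x1,y1=roi
    cv2.imwrite(f"pics/{n}z.png",cv2.resize(d["frame"][y0:y1,x0:x1],None,fx=4.8 if n=="top" else 6,fy=4.8 if n=="top" else 6,interpolation=cv2.INTER_CUBIC))
    for t in (60,80):
      print(n,t,[(int(a),c.round(1).tolist()) for a,c,s in blobs(d,roi,t)])
E
```

```text
side 60 [(87, [340.1, 222.0]), (71, [318.6, 227.5]), (78, [354.2, 231.7]), (94, [306.1, 261.6]), (103, [345.2, 266.5])]
side 80 [(125, [340.1, 221.8]), (86, [318.2, 227.6]), (92, [354.0, 231.9]), (112, [305.8, 261.4]), (118, [345.3, 266.7])]
top 60 [(62, [270.7, 236.9]), (66, [341.9, 241.0]), (65, [267.7, 282.2]), (57, [339.8, 286.3])]
top 80 [(104, [270.6, 236.5]), (108, [342.0, 240.5]), (100, [371.8, 266.4]), (107, [267.4, 281.8]), (100, [339.8, 286.0])]
```

View pics/sidez.png

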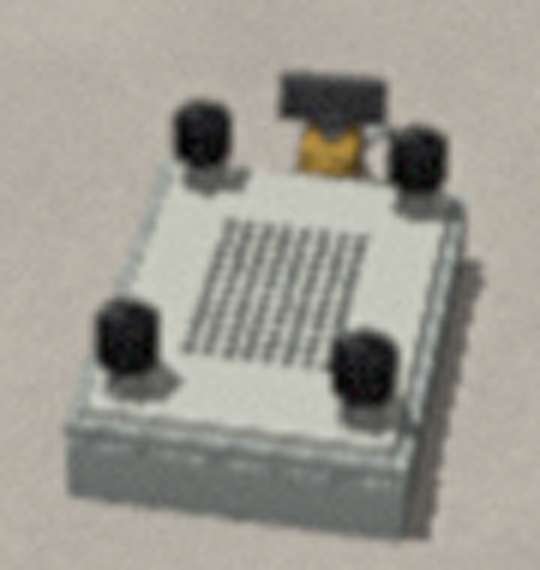

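View pics/topz.png

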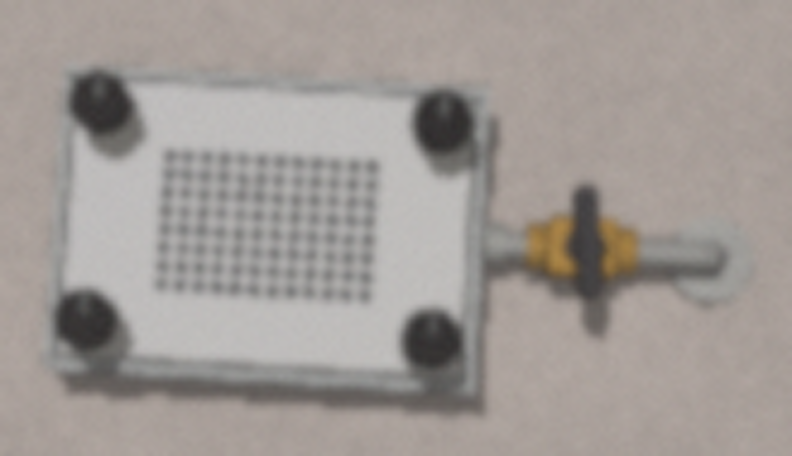

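```bash
cat >> h.py <<'E'
def fit(img=None):
    ds=get_image("side"),get_image("top")
    obs=[]
    for d,roi in zip(ds,((285,205,375,300),(250,215,415,310))):
        obs.append([c for a,c,s in blobs(d,roi,80)])
    def res(p,full=False):
        out=[]
        for i,d in enumerate(ds):
            pr=proj(d,w(p[:3],MODEL,p[3+i]))
            for q in pr:
                dd=np.array(obs[i])-q; out.append(dd[np.argmin((dd**2).sum(1))])
        return np.ravel(out) if full else np.r_[np.ravel(out),(p[3]-76)/5,(p[4]-80)/5]
    s=least_squares(res,[unproj(ds[1],(305,261),78)[0],unproj(ds[1],(305,261),78)[1],-0.05,76,80],loss="soft_l1")
    return s.x,res(s.x,True).reshape(2,4,2),ds,obs
E
python3 - <<'E'
from h import *
p,rs,ds,obs=fit(); print(p.round(3)); print(rs.round(2))
# separate fits
for i in (0,1):
    d=ds[i]
    def res(q):
        o=[]
        for u in proj(d,w(q,MODEL,p[3+i])):
            dd=np.array(obs[i])-u;o.append(dd[np.argmin((dd**2).sum(1))])
        return np.ravel(o)
    print(i,least_squares(res,p[:3]).x.round(3))
W=w(p[:3],MODEL,88);print(W.round(1)); print("stop",w(p[:3],[0,-155],71).round(1), "obs top",unproj(ds[1],(371.8,266.4),65).round(1),"side",unproj(ds[0],(340.1,221.8),58).round(1))
d=ds[1]; print("yaw from stop",[ (proj(d,w(p[:3],[0,-155],z))).round(1).tolist() for z in(58,71)],proj(ds[0],w(p[:3],[0,-155],58)).round(1))
E
```

```text
[ 5.38857e+02  1.56000e+01 -3.10000e-02  7.22060e+01  7.80110e+01]
[[[-0.65 -0.04]
  [-0.54  0.15]
  [-0.71  0.16]
  [-0.73  0.08]]

 [[ 0.08  0.55]
  [ 0.3   0.53]
  [ 0.03  0.58]
  [-0.02  0.37]]]
0 [ 5.40568e+02  1.63110e+01 -3.10000e-02]
1 [ 5.37694e+02  1.53390e+01 -3.10000e-02]
[[489.4  99.2  88. ]
 [484.3 -64.7  88. ]
 [588.3 -68.   88. ]
 [593.4  95.9  88. ]]
stop [[ 534.  -139.3   71. ]] obs top [ 530.3 -138.2   65. ] side [ 534.4 -131.3   58. ]
yaw from stop [[[372.0, 265.1]], [[372.5, 264.6]]] [[340.6 220.4]]
```

```bash
cat >> h.py <<'E'
from scipy.spatial.transform import Rotation as Ro
POSE=(538.9,15.6,-0.031)
def st():
    o=telemetry.get_obs(); R=Ro.from_euler("xyz",o["orientation"]).as_matrix()
    return o,R
def info():
    o,R=st(); z=R[:,2]
    print("t",round(o["t"],2),"tcp",o["tcp_pos"].round(1),"down",R[:,0].round(4),"jaw deg",round(np.degrees(np.arctan2(z[1],z[0])),2),"j7",o["joint_positions"].round(2)[[0,6]],"F",o["ft_force"].round(2),"M",o["torque"].round(3),"w",round(o["width"],1))
def to(target,jawdeg=None):
    o,R=st(); s=R.T@(np.array(target)-o["tcp_pos"])/800
    t=None
    if jawdeg is not None:
        z=R[:,2]; a=np.degrees(np.arctan2(z[1],z[0])); t=-(jawdeg-a); t=(t+180)%360-180; t=round(t/180,4)
    print("shift",s.round(4),"turn",t)
E
python3 - <<'E'
from h import *
info()
W=w(POSE,MODEL,88); to(W[0]+[0,0,62],None); print(W)
d=get_image("top"); print(unproj(d,(515,300),110))
E
```

```text
t 1.0 tcp [ 251.9 -679.8  239.3] down [-0. -0. -1.] jaw deg -69.67 j7 [ 1.12 -0.03] F [-0.15 -0.47 -0.01] M [ 0.028 -0.03   0.054] w 85.1
shift [ 0.1116  0.6168 -0.8099] turn None
[[489.46657687  99.17234398  88.        ]
 [484.38339112 -64.74886033  88.        ]
 [588.33342313 -67.97234398  88.        ]
 [593.41660888  95.94886033  88.        ]]
[ 460.95033937 -446.28514867  110.        ]
```

Emit:
drive_tool(steps="0.08 0.617 -0.81 -0.61; 0.08 0.617 -0.81 -0.61; 0.08 0.617 -0.81 -0.61; 0.08 0.617 -0.81 -0.61; 0.08 0.617 -0.81 -0.61; 0.08 0.617 -0.81 -0.61; 0.08 0.617 -0.81 -0.61; 0.08 0.617 -0.81 -0.61; 0.08 0.617 -0.81 -0.61; 0.08 0.617 -0.81 -0.61", gripper=100, force=25)

```text
t: 2.05
tcp_pos: [397.9, -201.5, 200.5]
orientation: [-0.881, 1.569, -0.592]
ft_force: [1.7, 0.0, 0.8]
width: 52.1
```

```bash
python3 - <<'E'
from h import *
info()
W=w(POSE,MODEL,88); to(W[0]+[0,0,30],40)
E
```

```text
t 2.05 tcp [ 397.9 -201.5  200.5] down [ 1.3e-03 -9.0e-04 -1.0e+00] jaw deg 16.59 j7 [0.71 0.41] F [1.66 0.04 0.83] M [ 0.046 -0.085 -0.022] w 52.1
shift [0.1029 0.3277 0.2169] turn -0.1301
```

Emit:
drive_tool(steps="0.08 0.328 0.217 -0.13; 0.08 0.328 0.217 -0.13; 0.08 0.328 0.217 -0.13; 0.08 0.328 0.217 -0.13; 0.08 0.328 0.217 -0.13; 0.08 0.328 0.217 -0.13; 0.103 0.328 0.217 -0.13; 0.103 0.328 0.217 -0.13; 0.103 0.328 0.217 -0.13; 0.103 0.328 0.217 -0.13")

```text
t: 3.05
tcp_pos: [489.3, 97.7, 118.3]
orientation: [-1.814, 1.568, -1.118]
ft_force: [0.0, 0.2, 0.5]
width: 51.5
```

```bash
python3 - <<'E'
from h import *
info()
W=w(POSE,MODEL,68); to(W[0],40)
for n,roi in(("side",(250,170,410,290)),("top",(220,190,380,310))):
    d=get_image(n); x0,y0,x1,y1=roi
    cv2.imwrite(f"pics/{n}a.png",cv2.resize(d["frame"][y0:y1,x0:x1],None,fx=5,fy=5,interpolation=cv2.INTER_CUBIC))
E
```

```text
t 3.05 tcp [489.3  97.7 118.3] down [ 0.0011 -0.0022 -1.    ] jaw deg 39.86 j7 [ 0.03 -0.05] F [0.05 0.22 0.47] M [-0.008  0.025  0.007] w 51.5
shift [0.0629 0.0014 0.0015] turn -0.0008
```

View pics/sidea.png

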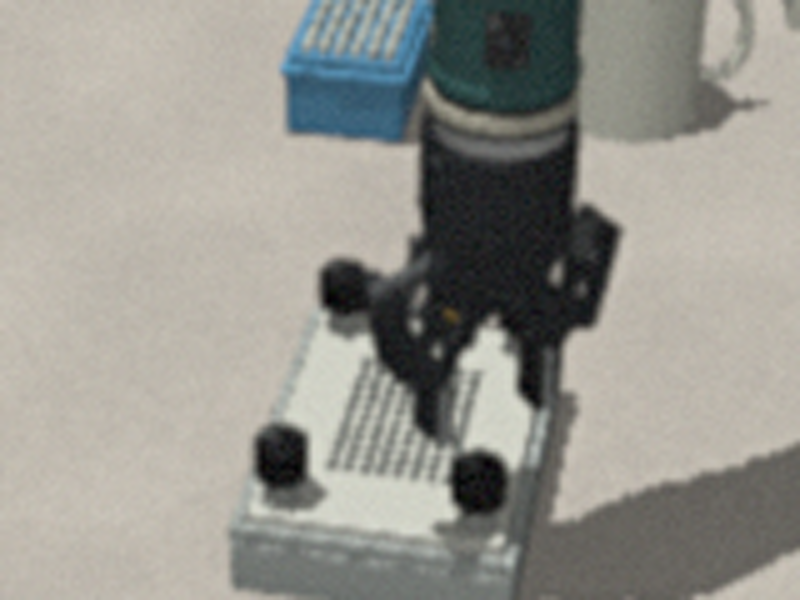

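The gripper is centred above screw1, the near right knob at about (480,480) px in the side crop. I'll descend.

Emit:
drive_tool(steps="0.04 0.0014 0.0015 0; 0.063 0.0014 0.0015 0; 0.063 0.0014 0.0015 0; 0.063 0.0014 0.0015 0")

```text
t: 3.55
tcp_pos: [489.9, 98.2, 68.6]
orientation: [-1.521, 1.568, -0.828]
ft_force: [0.3, -0.4, 1.2]
width: 52.1
```

Emit:
drive_tool(steps="0 0 0 0; 0 0 0 0; 0 0 0 0; 0 0 0 0; 0 0 0 0", gripper=255, force=25)

```text
t: 4.05
tcp_pos: [491.7, 98.7, 70.1]
orientation: [-0.881, 1.565, -0.188]
ft_force: [0.5, 0.7, 6.7]
width: 27.1
```

```bash
python3 - <<'E'
from h import *
info()
W=w(POSE,MODEL,68); to(W[0],40)
E
```

```text
t 4.05 tcp [491.7  98.7  70.1] down [ 0.0059 -0.0011 -1.    ] jaw deg 39.72 j7 [-0.04 -0.12] F [0.49 0.69 6.68] M [-0.019 -0.142 -0.017] w 27.1
shift [ 0.0025  0.0023 -0.0018] turn -0.0015
```

Emit:
drive_tool(steps="0.0002 0 0 0.045; 0.0003 0 0 0.09; 0.0005 0 0 0.135; 0.0007 0 0 0.18; 0.0008 0 0 0.225; 0.001 0 0 0.26; 0.0011 0 0 0.287; 0.0011 0 0 0.287; 0.0011 0 0 0.287")

```text
t: 4.95
tcp_pos: [489.8, 98.2, 69.3]
orientation: [-0.584, 1.567, -0.791]
ft_force: [-4.2, -0.1, 5.9]
width: 27.1
```

```bash
python3 - <<'E'
from h import *
info()
E
```

```text
t 4.95 tcp [489.8  98.2  69.3] down [ 0.0024 -0.0024 -1.    ] jaw deg -11.86 j7 [-0.2  -0.71] F [-4.15 -0.12  5.93] M [-0.075  0.972 -0.087] w 27.1
```

Emit:
drive_tool(steps="0 0 0 0; 0 0 0 0; 0 0 0 0; -0.03 0 0 0; -0.08 0 0 0.0; -0.08 0 0 0.0", gripper=100)

```text
t: 5.55
tcp_pos: [493.2, 99.4, 137.0]
orientation: [0.23, 1.559, 0.023]
ft_force: [0.3, 0.2, 0.5]
width: 51.7
```

```bash
python3 - <<'E'
from h import *
info()
W=w(POSE,MODEL,68); to(W[2]+[1,-.5,62],33); to(W[2]+[1,-.5,0],33)
E
```

```text
t 5.55 tcp [493.2  99.4 137. ] down [ 1.140e-02  3.000e-04 -9.999e-01] jaw deg -11.86 j7 [-0.16 -0.67] F [0.29 0.24 0.46] M [ 0.038 -0.057  0.017] w 51.7
shift [ 0.0101 -0.1806  0.1606] turn -0.2492
shift [ 0.0876 -0.1808  0.1598] turn -0.2492
```

Emit:
drive_tool(steps="0.01 -0.181 0.161 -0.25; 0.01 -0.181 0.161 -0.25; 0.01 -0.181 0.161 -0.25; 0.01 -0.181 0.161 -0.25; 0.01 -0.181 0.161 -0.25; 0.01 -0.181 0.161 -0.25; 0.01 -0.181 0.161 -0.25; 0.01 -0.181 0.161 -0.25")

```text
t: 6.35
tcp_pos: [589.0, -67.1, 129.9]
orientation: [-0.476, 1.56, 0.103]
ft_force: [0.0, -0.4, -1.2]
width: 51.7
```

```bash
python3 - <<'E'
from h import *
info()
W=w(POSE,MODEL,68);to(W[2]+[1,-.5,0],33)
for n,roi in(("side",(250,170,410,290)),("top",(220,190,380,310))):
    d=get_image(n); x0,y0,x1,y1=roi
    cv2.imwrite(f"pics/{n}b.png",cv2.resize(d["frame"][y0:y1,x0:x1],None,fx=5,fy=5,interpolation=cv2.INTER_CUBIC))
E
```

```text
t 6.35 tcp [589.  -67.1 129.9] down [ 0.0108  0.0011 -0.9999] jaw deg 33.18 j7 [0.33 0.24] F [ 0.02 -0.44 -1.22] M [ 0.005  0.024 -0.026] w 51.7
shift [ 0.0774 -0.0013 -0.0013] turn 0.001
```

View pics/topb.png

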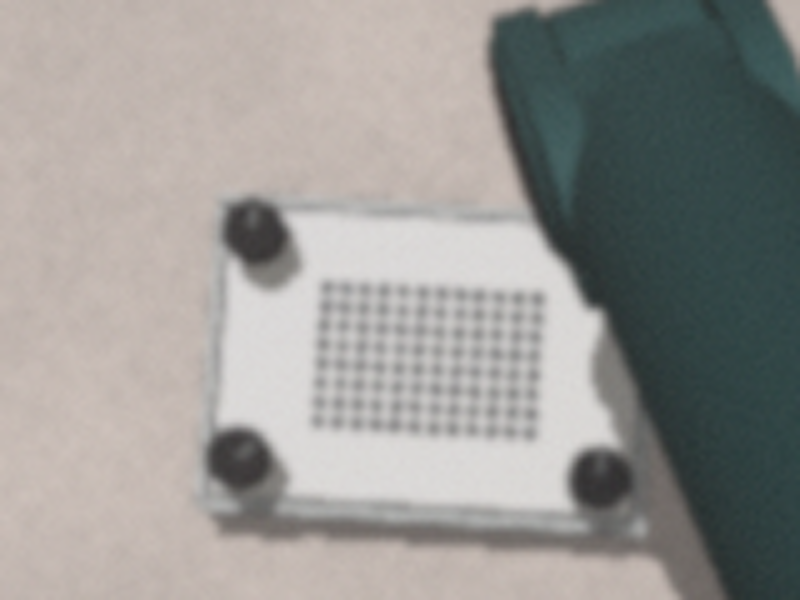

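Screw1's pointer, bottom left at about (245,455) px in the crop, has turned clockwise. The others still point up. I'll take screw3 next.

Emit:
drive_tool(steps="0.04 -0.0013 -0.0013 0; 0.0775 -0.0013 -0.0013 0; 0.0775 -0.0013 -0.0013 0; 0.0775 -0.0013 -0.0013 0")

```text
t: 6.85
tcp_pos: [589.4, -67.6, 68.3]
orientation: [-0.522, 1.56, 0.059]
ft_force: [0.6, 0.7, -0.3]
width: 51.9
```

Emit:
drive_tool(steps="0 0 0 0; 0 0 0 0; 0 0 0 0; 0 0 0 0; 0 0 0 0", gripper=255, force=25)

```text
t: 7.35
tcp_pos: [589.9, -67.5, 70.0]
orientation: [-0.561, 1.559, 0.019]
ft_force: [-1.5, 0.5, 7.1]
width: 26.8
```

Emit:
drive_tool(steps="0.0002 0 0 0.045; 0.0003 0 0 0.09; 0.0005 0 0 0.135; 0.0007 0 0 0.18; 0.0008 0 0 0.225; 0.001 0 0 0.26; 0.0011 0 0 0.287; 0.0011 0 0 0.287; 0.0011 0 0 0.287")

```text
t: 8.25
tcp_pos: [588.9, -67.6, 69.3]
orientation: [0.326, 1.561, 0.006]
ft_force: [-2.5, -0.5, 1.7]
width: 27.0
```

```bash
python3 - <<'E'
from h import *
info()
E
```

```text
t 8.25 tcp [588.9 -67.6  69.3] down [ 1.030e-02  1.000e-04 -9.999e-01] jaw deg -18.31 j7 [ 0.12 -0.43] F [-2.54 -0.46  1.67] M [-0.119  0.607 -0.126] w 27.0
```

Next comes screw2, which has its own azimuth. I'll release and move.

Emit:
drive_tool(steps="0 0 0 0; 0 0 0 0; 0 0 0 0; -0.03 0 0 0; -0.08 0 0 0.0; -0.08 0 0 0.0", gripper=100)

```text
t: 8.85
tcp_pos: [592.4, -67.7, 137.9]
orientation: [0.31, 1.55, -0.01]
ft_force: [0.6, 0.3, -0.4]
width: 51.8
```

```bash
python3 - <<'E'
from h import *
info()
W=w(POSE,MODEL,68); to(W[1]+[1,0,62],30); to(W[1]+[1,0,0],30)
E
```

```text
t 8.85 tcp [592.4 -67.7 137.9] down [ 2.070e-02 -2.000e-04 -9.998e-01] jaw deg -18.3 j7 [ 0.14 -0.41] F [ 0.56  0.33 -0.41] M [-0.076 -0.053  0.045] w 51.8
shift [ 0.0072 -0.0385 -0.1284] turn -0.2684
shift [ 0.0846 -0.039  -0.1299] turn -0.2684
```

Emit:
drive_tool(steps="0.007 -0.039 -0.129 -0.27; 0.007 -0.039 -0.129 -0.27; 0.007 -0.039 -0.129 -0.27; 0.007 -0.039 -0.129 -0.27; 0.007 -0.039 -0.129 -0.27; 0.007 -0.039 -0.129 -0.27; 0.007 -0.039 -0.129 -0.27")

```text
t: 9.55
tcp_pos: [485.0, -65.0, 130.0]
orientation: [-0.501, 1.55, 0.027]
ft_force: [-0.5, 0.6, -0.4]
width: 51.9
```

```bash
python3 - <<'E'
from h import *
info()
W=w(POSE,MODEL,68);  to(W[1]+[1,0,0],30)
E
```

```text
t 9.55 tcp [485. -65. 130.] down [ 2.120e-02  6.000e-04 -9.998e-01] jaw deg 30.29 j7 [0.32 0.18] F [-0.54  0.62 -0.39] M [-0.04   0.033 -0.018] w 51.9
shift [ 0.0774  0.0008 -0.0008] turn 0.0016
```

Emit:
drive_tool(steps="0.06 0.0008 -0.0008 0")

```text
t: 9.65
tcp_pos: [490.6, -65.2, 85.4]
orientation: [-0.503, 1.536, 0.021]
ft_force: [2.8, -0.8, -1.0]
width: 51.8
```

```bash
python3 - <<'E'
from h import *
info()
W=w(POSE,MODEL,68);  to(W[1]+[1,0,0],30)
E
```

```text
t 9.65 tcp [490.6 -65.2  85.4] down [ 3.470e-02  7.000e-04 -9.994e-01] jaw deg 30.07 j7 [0.26 0.11] F [ 2.79 -0.8  -1.04] M [-0.028 -0.118 -0.   ] w 51.8
shift [ 0.0216  0.0041 -0.0059] turn 0.0004
```

Emit:
drive_tool(steps="-0.06 0 0 0")

```text
t: 9.75
tcp_pos: [476.8, -63.3, 106.9]
orientation: [1.997, 1.549, 2.519]
ft_force: [-3.2, -0.7, 0.2]
width: 51.6
```

```bash
python3 - <<'E'
from h import *
info()
E
```

```text
t 9.75 tcp [476.8 -63.3 106.9] down [-0.0176  0.0126 -0.9998] jaw deg 29.96 j7 [0.32 0.16] F [-3.22 -0.66  0.24] M [-0.127  0.131 -0.012] w 51.6
```

Emit:
drive_tool(steps="0 0.0 0.0 0; 0 0 0 0; 0 0 0 0")

```text
t: 10.05
tcp_pos: [476.6, -63.3, 106.8]
orientation: [2.004, 1.549, 2.525]
ft_force: [0.3, 0.8, 1.1]
width: 51.7
```

Emit:
drive_tool(steps="0.04 0 0 0")

```text
t: 10.15
tcp_pos: [479.8, -63.2, 78.1]
orientation: [1.584, 1.557, 2.104]
ft_force: [1.6, -0.4, -0.4]
width: 52.1
```

```bash
python3 - <<'E'
from h import *
info()
W=w(POSE,MODEL,68);  to(W[1]+[1,0,0],30)
E
```

```text
t 10.15 tcp [479.8 -63.2  78.1] down [-0.0069  0.0117 -0.9999] jaw deg 29.8 j7 [0.28 0.12] F [ 1.64 -0.43 -0.43] M [ 0.018 -0.03   0.013] w 52.1
shift [ 0.0126 -0.0053  0.0051] turn -0.0011
```

Emit:
drive_tool(steps="0.0126 -0.0053 0.0051 0; 0.0126 -0.0053 0.0051 0; 0.0126 -0.0053 0.0051 0")

```text
t: 10.45
tcp_pos: [486.4, -64.8, 69.3]
orientation: [1.431, 1.559, 1.951]
ft_force: [-0.4, 0.2, 0.3]
width: 51.9
```

Emit:
drive_tool(steps="0 0 0 0; 0 0 0 0; 0 0 0 0; 0 0 0 0; 0 0 0 0", gripper=255, force=25)

```text
t: 10.95
tcp_pos: [486.4, -65.4, 70.7]
orientation: [1.417, 1.56, 1.936]
ft_force: [-1.5, -0.8, 8.6]
width: 26.9
```

Emit:
drive_tool(steps="0.0002 0 0 0.045; 0.0003 0 0 0.09; 0.0005 0 0 0.135; 0.0007 0 0 0.18; 0.0008 0 0 0.225; 0.001 0 0 0.26; 0.0011 0 0 0.287; 0.0011 0 0 0.287; 0.0011 0 0 0.287")

```text
t: 11.85
tcp_pos: [484.6, -65.6, 70.0]
orientation: [2.578, 1.559, 2.197]
ft_force: [-4.7, -0.6, 3.1]
width: 26.9
```

Emit:
drive_tool(steps="0 0 0 0; 0 0 0 0; 0 0 0 0; -0.03 0 0 0; -0.08 0 0 0.0; -0.08 0 0 0.0; -0.08 0 0 0.0; -0.08 0 0 0.0", gripper=100)

```text
t: 12.65
tcp_pos: [484.8, -66.1, 133.5]
orientation: [2.609, 1.559, 2.229]
ft_force: [-0.7, -0.1, 0.8]
width: 51.9
```

```bash
python3 - <<'E'
from h import *
info()
W=w(POSE,MODEL,68); to(W[3]+[1,0,62],38); to(W[3]+[1,0,0],38)
E
```

```text
t 12.65 tcp [484.8 -66.1 133.5] down [-0.0075  0.0097 -0.9999] jaw deg -21.82 j7 [ 0.14 -0.43] F [-0.72 -0.14  0.8 ] M [-0.025  0.057 -0.014] w 51.9
shift [0.0053 0.239  0.052 ] turn -0.3323
shift [0.0828 0.2385 0.0528] turn -0.3323
```

Emit:
drive_tool(steps="0.005 0.239 0.052 -0.33; 0.005 0.239 0.052 -0.33; 0.005 0.239 0.052 -0.33; 0.005 0.239 0.052 -0.33; 0.005 0.239 0.052 -0.33; 0.005 0.239 0.052 -0.33; 0.005 0.239 0.052 -0.33; 0.005 0.239 0.052 -0.33; 0.005 0.239 0.052 -0.33")

```text
t: 13.55
tcp_pos: [593.8, 95.7, 129.1]
orientation: [1.693, 1.557, 2.346]
ft_force: [0.0, 0.2, 0.3]
width: 52.4
```

```bash
python3 - <<'E'
from h import *
info()
W=w(POSE,MODEL,68);  to(W[3]+[1,0,0],38)
E
```

```text
t 13.55 tcp [593.8  95.7 129.1] down [-0.0096  0.0098 -0.9999] jaw deg 37.41 j7 [0.05 0.09] F [0.02 0.19 0.26] M [ 0.018 -0.023 -0.06 ] w 52.4
shift [ 0.0763 -0.0013  0.0009] turn -0.0033
```

Emit:
drive_tool(steps="0.04 -0.0013 0.0009 0; 0.0763 -0.0013 0.0009 0; 0.0763 -0.0013 0.0009 0; 0.0763 -0.0013 0.0009 0; 0.0763 -0.0013 0.0009 0")

```text
t: 14.05
tcp_pos: [595.3, 96.4, 69.2]
orientation: [1.554, 1.558, 2.206]
ft_force: [1.1, 0.5, 1.1]
width: 52.3
```

Emit:
drive_tool(steps="0 0 0 0; 0 0 0 0; 0 0 0 0; 0 0 0 0; 0 0 0 0", gripper=255, force=25)

```text
t: 14.55
tcp_pos: [595.5, 96.0, 70.9]
orientation: [1.544, 1.559, 2.196]
ft_force: [-1.9, -0.9, 6.5]
width: 26.6
```

Emit:
drive_tool(steps="0.0002 0 0 0.045; 0.0003 0 0 0.09; 0.0005 0 0 0.135; 0.0007 0 0 0.18; 0.0008 0 0 0.225; 0.001 0 0 0.26; 0.0011 0 0 0.287; 0.0011 0 0 0.287; 0.0011 0 0 0.287")

```text
t: 15.45
tcp_pos: [594.0, 95.5, 70.3]
orientation: [2.652, 1.558, 2.403]
ft_force: [-4.6, -3.0, 1.9]
width: 26.6
```

Emit:
drive_tool(steps="0 0 0 0; 0 0 0 0; 0 0 0 0; -0.03 0 0 0; -0.08 0 0 0.0; -0.08 0 0 0.0; -0.08 0 0 0.0; -0.08 0 0 0.0", gripper=120)

```text
t: 16.25
tcp_pos: [594.2, 94.9, 133.7]
orientation: [2.707, 1.558, 2.458]
ft_force: [-0.0, 0.2, 0.0]
width: 45.0
```

```bash
python3 - <<'E'
from h import *
info()
S=w(POSE,[0,-155],52)[0]; a=np.degrees(POSE[2]); print(S,a)
for j in (90+a,-90+a): to(S+[0,0,80],j)
for n,roi in(("side",(250,170,410,290)),("top",(220,190,380,310))):
    d=get_image(n); x0,y0,x1,y1=roi
    cv2.imwrite(f"pics/{n}c.png",cv2.resize(d["frame"][y0:y1,x0:x1],None,fx=5,fy=5,interpolation=cv2.INTER_CUBIC))
E
```

```text
t 16.25 tcp [594.2  94.9 133.7] down [-0.0102  0.0083 -0.9999] jaw deg -14.23 j7 [-0.14 -0.57] F [-0.04  0.17  0.05] M [-0.052  0.001  0.029] w 45.0
[ 534.09576956 -139.32552846   52.        ] -1.776169164905552
shift [ 0.0004 -0.3022 -0.0008] turn -0.5692
shift [ 0.0004 -0.3022 -0.0008] turn 0.4308
```

View pics/topc.png

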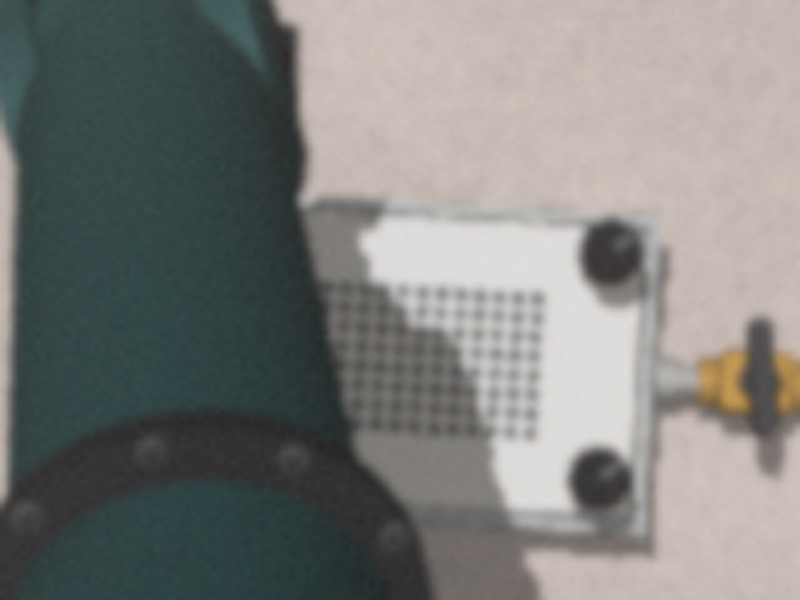

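View pics/sidec.png

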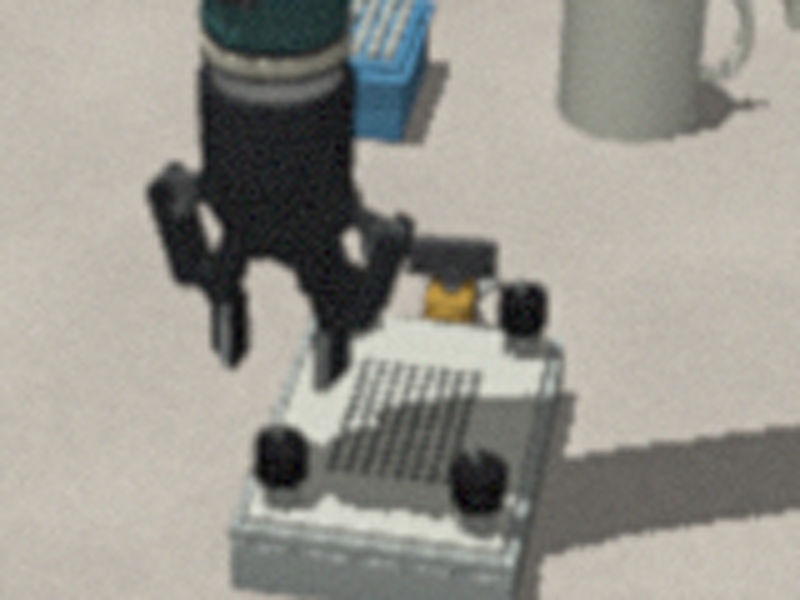

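The pointers on screws 2 and 3, at about (620,245) and (605,470) px in the top crop, are turned clockwise by about 50°. Stopcock next.

Emit:
drive_tool(steps="0 -0.302 -0.001 0.43; 0 -0.302 -0.001 0.43; 0 -0.302 -0.001 0.43; 0 -0.302 -0.001 0.43; 0 -0.302 -0.001 0.43; 0 -0.302 -0.001 0.43; 0 -0.302 -0.001 0.43; 0 -0.302 -0.001 0.43; 0 -0.302 -0.001 0.43; 0 -0.302 -0.001 0.43")

```text
t: 17.35
tcp_pos: [533.0, -138.9, 130.9]
orientation: [-2.05, 1.555, 2.634]
ft_force: [-0.2, 0.6, -0.4]
width: 45.5
```

Emit:
drive_tool(steps="0 0 0 0; 0 0 0 0")

```text
t: 17.55
tcp_pos: [532.7, -138.6, 130.4]
orientation: [-2.034, 1.554, 2.653]
ft_force: [1.0, -0.5, 0.2]
width: 44.9
```

```bash
python3 - <<'E'
from h import *
info()
S=w(POSE,[0,-155],52)[0]; a=np.degrees(POSE[2])
to(S,-90+a)
d=get_image("side");x0,y0,x1,y1=(270,150,400,250)
cv2.imwrite(f"pics/sided.png",cv2.resize(d["frame"][y0:y1,x0:x1],None,fx=6,fy=6,interpolation=cv2.INTER_CUBIC))
E
```

```text
t 17.55 tcp [ 532.7 -138.6  130.4] down [-0.0147  0.0078 -0.9999] jaw deg -91.46 j7 [ 0.   -1.18] F [ 1.03 -0.47  0.17] M [-0.012 -0.007 -0.007] w 44.9
shift [0.0979 0.0033 0.0016] turn 0.0017
```

View pics/sided.png

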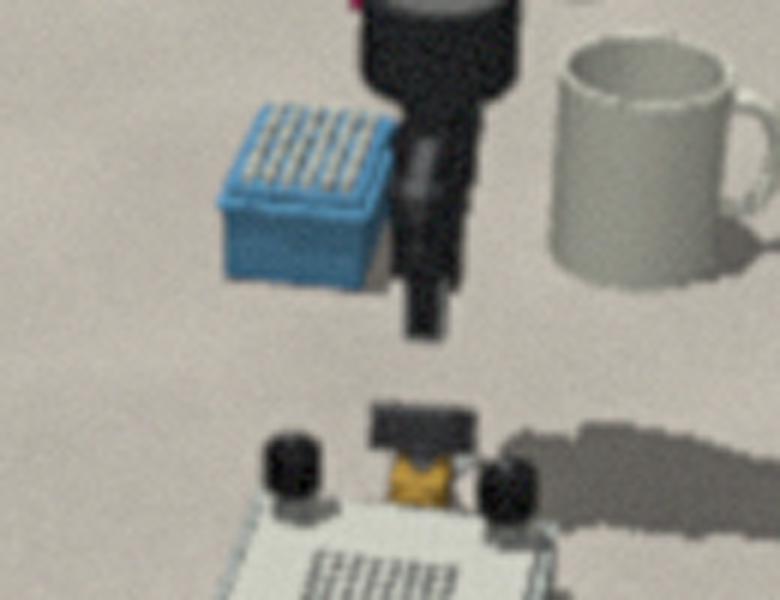

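The fingers are above the bar, centred at about (425,430) px in the crop. I'll descend, close and open the stopcock.

Emit:
drive_tool(steps="0.04 0.003 0.0016 0; 0.08 0.003 0.0016 0; 0.096 0.003 0.0016 0; 0.096 0.003 0.0016 0; 0.096 0.003 0.0016 0; 0.096 0.003 0.0016 0")

```text
t: 18.2
tcp_pos: [535.0, -139.9, 54.9]
orientation: [-2.093, 1.557, 2.593]
ft_force: [-0.3, -0.3, 0.5]
width: 45.1
```

Emit:
drive_tool(steps="0 0 0 0; 0 0 0 0; 0 0 0 0; 0 0 0 0; 0 0 0 0", gripper=255, force=25)

```text
t: 18.7
tcp_pos: [536.0, -138.1, 56.3]
orientation: [-2.281, 1.557, 2.406]
ft_force: [-0.1, 4.3, 7.1]
width: 17.1
```

```bash
python3 - <<'E'
from h import *
info()
E
```

```text
t 18.7 tcp [ 536.  -138.1   56.3] down [-0.0103  0.0094 -0.9999] jaw deg -91.44 j7 [ 0.05 -1.14] F [-0.12  4.31  7.11] M [ 0.862  0.072 -0.008] w 17.1
```

Emit:
drive_tool(steps="0 0 0 0; 0 0 0 0; 0 0 0 0")

```text
t: 19.0
tcp_pos: [536.0, -138.0, 56.5]
orientation: [-2.293, 1.557, 2.395]
ft_force: [0.5, 0.5, 0.4]
width: 17.1
```

```bash
python3 - <<'E'
from h import *
info()
E
```

```text
t 19.0 tcp [ 536.  -138.    56.5] down [-0.0103  0.0095 -0.9999] jaw deg -91.43 j7 [ 0.05 -1.14] F [0.48 0.46 0.4 ] M [ 0.154  0.031 -0.017] w 17.1
```

Emit:
drive_tool(steps="0 0 0 -0.045; 0 0 0 -0.09; 0 0 0 -0.135; 0 0 0 -0.18; 0 0 0 -0.225; 0 0 0 -0.27; 0 0 0 -0.315; 0 0 0 -0.36; 0 0 0 -0.405; 0 0 0 -0.44")

```text
t: 20.0
tcp_pos: [535.3, -137.1, 56.5]
orientation: [2.62, 1.555, 2.411]
ft_force: [-1.0, 2.2, 0.8]
width: 16.9
```

```bash
python3 - <<'E'
from h import *
info(); to((536,-138,56),-1.78)
E
```

```text
t 20.0 tcp [ 535.3 -137.1   56.5] down [-0.0119  0.0106 -0.9999] jaw deg -11.95 j7 [ 0.29 -0.26] F [-0.98  2.21  0.8 ] M [ 0.592  0.271 -0.123] w 16.9
shift [ 0.0006 -0.0009  0.0011] turn -0.0565
```

Emit:
drive_tool(steps="0 0 0 -0.03; 0 0 0 -0.057; 0 0 0 -0.07; 0 0 0 -0.07; 0 0 0 -0.07")

```text
t: 20.5
tcp_pos: [535.1, -138.3, 56.5]
orientation: [2.48, 1.555, 2.49]
ft_force: [0.1, -2.5, -1.2]
width: 16.9
```

```bash
python3 - <<'E'
from h import *
info()
d=get_image("side");x0,y0,x1,y1=(270,150,400,250)
cv2.imwrite(f"pics/sidee.png",cv2.resize(d["frame"][y0:y1,x0:x1],None,fx=6,fy=6,interpolation=cv2.INTER_CUBIC))
E
```

```text
t 20.5 tcp [ 535.1 -138.3   56.5] down [-0.0123  0.0094 -0.9999] jaw deg 0.56 j7 [ 0.33 -0.12] F [ 0.07 -2.51 -1.17] M [-0.741  0.1    0.007] w 16.9
```

View pics/sidee.png

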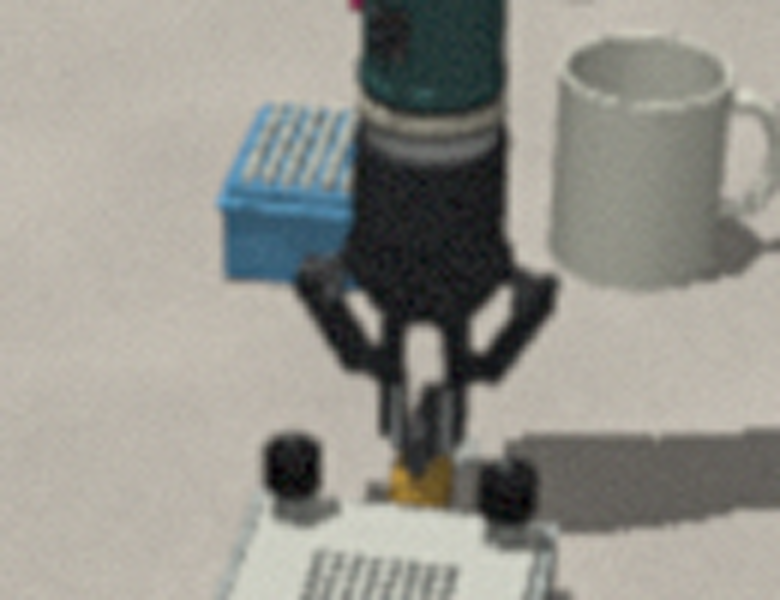

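Emit:
drive_tool(steps="0 0 0 -0.03; 0 0 0 -0.06; 0 0 0 -0.06; 0 0 0 -0.06")

```text
t: 20.95
tcp_pos: [535.4, -139.5, 56.5]
orientation: [2.34, 1.557, 2.535]
ft_force: [0.6, -5.5, -2.5]
width: 17.1
```

```bash
python3 - <<'E'
from h import *
info()
d=get_image("side");x0,y0,x1,y1=(310,190,370,235)
cv2.imwrite(f"pics/sidef.png",cv2.resize(d["frame"][y0:y1,x0:x1],None,fx=12,fy=12,interpolation=cv2.INTER_CUBIC))
E
```

```text
t 20.95 tcp [ 535.4 -139.5   56.5] down [-0.0117  0.0081 -0.9999] jaw deg 11.16 j7 [0.37 0.01] F [ 0.64 -5.48 -2.46] M [-1.092 -0.155 -0.101] w 17.1
```

View pics/sidef.png

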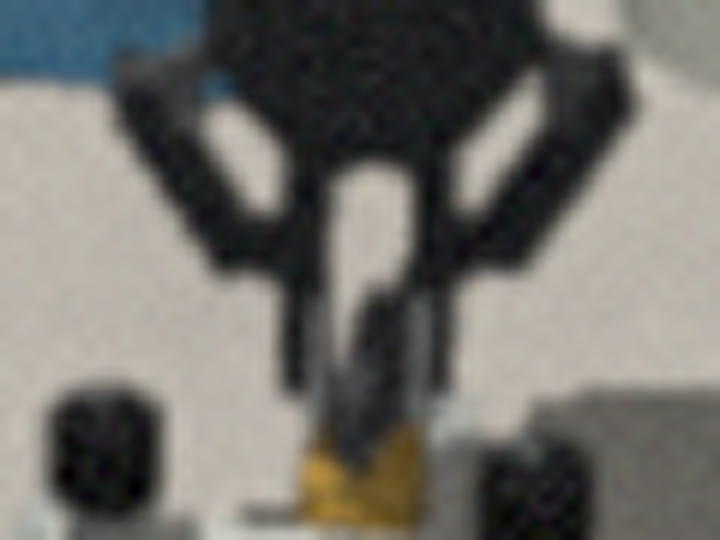

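```bash
python3 - <<'E'
from h import *
d=get_image("side")
for ang in (60,75,90,100):
    e=[[27*np.cos(np.radians(ang)),-155+27*np.sin(np.radians(ang))],[-27*np.cos(np.radians(ang)),-155-27*np.sin(np.radians(ang))]]
    q=(proj(d,w(POSE,e,71))-[310,190])*12; q2=(proj(d,w(POSE,e,45))-[310,190])*12
    print(ang,q.round(0).tolist(),q2.round(0).tolist())
info()
E
```

```text
60 [[299.0, 364.0], [436.0, 279.0]] [[296.0, 452.0], [431.0, 366.0]]
75 [[323.0, 373.0], [412.0, 271.0]] [[320.0, 460.0], [408.0, 357.0]]
90 [[351.0, 378.0], [385.0, 266.0]] [[347.0, 466.0], [382.0, 352.0]]
100 [[370.0, 379.0], [367.0, 265.0]] [[366.0, 467.0], [363.0, 351.0]]
t 21.05 tcp [ 535.4 -139.5   56.5] down [-0.0118  0.008  -0.9999] jaw deg 11.2 j7 [0.37 0.01] F [ 0.55 -5.74 -1.95] M [-1.247 -0.211 -0.156] w 17.0
```

Emit:
drive_tool(steps="0 0 0 0; 0 0 0 0; 0 0 0 0; -0.03 0 0 0; -0.08 0 0 0.0; -0.1 0 0 0.0; -0.1 0 0 0.0; -0.1 0 0 0", gripper=100)

```text
t: 21.85
tcp_pos: [536.1, -139.6, 136.4]
orientation: [2.33, 1.556, 2.526]
ft_force: [0.3, -0.9, -0.6]
width: 51.8
```

```bash
python3 - <<'E'
from h import *
info()
W=w(POSE,MODEL,68); to(W[0]+[1,-.5,62],55)
d=get_image("side");x0,y0,x1,y1=(310,190,370,235)
cv2.imwrite(f"pics/sideg.png",cv2.resize(d["frame"][y0:y1,x0:x1],None,fx=12,fy=12,interpolation=cv2.INTER_CUBIC))
E
```

```text
t 21.85 tcp [ 536.1 -139.6  136.4] down [-0.0117  0.0083 -0.9999] jaw deg 11.23 j7 [0.43 0.07] F [ 0.34 -0.86 -0.56] M [-0.014 -0.033 -0.04 ] w 51.8
shift [0.0112 0.3031 0.0022] turn -0.2432
```

View pics/sideg.png

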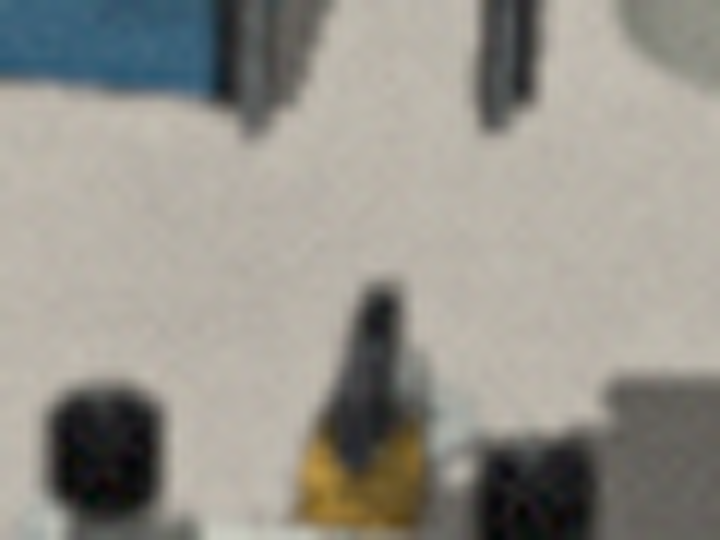

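The bar, from about (360,470) to (380,290) px in the crop, lies in line with the tube. I'll confirm from above once the arm is clear, while moving towards screw1.

Emit:
drive_tool(steps="0.01 0.303 0.002 -0.19; 0.01 0.303 0.002 -0.19; 0.01 0.303 0.002 -0.19; 0.01 0.303 0.002 -0.19; 0.01 0.303 0.002 -0.19; 0.01 0.303 0.002 -0.19; 0.01 0.303 0.002 -0.19; 0.01 0.303 0.002 -0.19; 0.01 0.303 0.002 -0.19; 0.01 0.303 0.002 -0.19")

```text
t: 22.9
tcp_pos: [490.0, 96.8, 130.0]
orientation: [1.842, 1.555, 2.631]
ft_force: [-0.6, 0.0, 0.1]
width: 52.2
```

```bash
python3 - <<'E'
from h import *
info()
W=w(POSE,MODEL,67); to(W[0]+[1,-.5,0],45)
d=get_image("top"); x0,y0,x1,y1=250,215,415,310
cv2.imwrite(f"pics/toph.png",cv2.resize(d["frame"][y0:y1,x0:x1],None,fx=4.8,fy=4.8,interpolation=cv2.INTER_CUBIC))
E
```

```text
t 22.9 tcp [490.   96.8 130. ] down [-0.0139  0.0078 -0.9999] jaw deg 45.24 j7 [0.09 0.06] F [-0.64  0.03  0.1 ] M [ 0.033 -0.041 -0.011] w 52.2
shift [0.0788 0.     0.0025] turn 0.0014
```

View pics/toph.png

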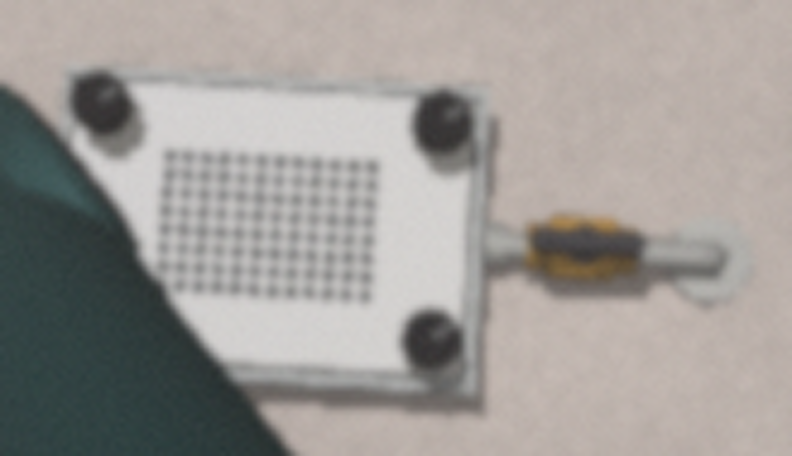

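The bar lies in line with the tube at about (585,242) px in the crop, so it is open. Now the second round, starting with screw1.

Emit:
drive_tool(steps="0.04 0 0.0025 0; 0.078 0 0.0025 0; 0.078 0 0.0025 0; 0.078 0 0.0025 0; 0.078 0 0.0025 0")

```text
t: 23.45
tcp_pos: [491.4, 99.1, 68.9]
orientation: [1.72, 1.556, 2.51]
ft_force: [0.8, -0.5, -0.1]
width: 52.0
```

Emit:
drive_tool(steps="0 0 0 0; 0 0 0 0; 0 0 0 0; 0 0 0 0; 0 0 0 0", gripper=255, force=25)

```text
t: 23.95
tcp_pos: [492.1, 98.9, 70.3]
orientation: [1.657, 1.558, 2.446]
ft_force: [-1.1, -0.6, 6.8]
width: 27.0
```

Emit:
drive_tool(steps="0.0002 0 0 0.045; 0.0003 0 0 0.09; 0.0005 0 0 0.135; 0.0007 0 0 0.18; 0.0008 0 0 0.225; 0.001 0 0 0.26; 0.0011 0 0 0.285; 0.0011 0 0 0.285")

```text
t: 24.75
tcp_pos: [490.2, 98.1, 69.6]
orientation: [2.784, 1.557, 2.678]
ft_force: [-4.1, -1.5, 2.0]
width: 26.9
```

```bash
python3 - <<'E'
from h import *
info()
E
```

```text
t 24.75 tcp [490.2  98.1  69.6] down [-0.0128  0.0064 -0.9999] jaw deg -6.08 j7 [-0.16 -0.62] F [-4.08 -1.53  2.02] M [-0.208  0.515 -0.052] w 26.9
```

Emit:
drive_tool(steps="0 0 0 0.03; 0 0 0 0.05; 0 0 0 0.05")

```text
t: 25.05
tcp_pos: [489.7, 98.2, 69.6]
orientation: [2.96, 1.556, 2.7]
ft_force: [-1.4, -0.7, -2.9]
width: 26.7
```

```bash
python3 - <<'E'
from h import *
info()
E
```

```text
t 25.05 tcp [489.7  98.2  69.6] down [-0.0131  0.0062 -0.9999] jaw deg -14.87 j7 [-0.19 -0.72] F [-1.44 -0.68 -2.87] M [-0.13  -0.008  0.336] w 26.7
```

Emit:
drive_tool(steps="0 0 0 0.03; 0 0 0 0.05; 0 0 0 0.05")

```text
t: 25.35
tcp_pos: [488.7, 97.2, 69.6]
orientation: [-3.027, 1.555, 2.841]
ft_force: [-1.6, -3.0, -1.5]
width: 26.8
```

```bash
python3 - <<'E'
from h import *
info()
E
```

```text
t 25.35 tcp [488.7  97.2  69.6] down [-0.0152  0.0047 -0.9999] jaw deg -23.75 j7 [-0.22 -0.81] F [-1.62 -2.97 -1.48] M [-0.648  0.331  0.141] w 26.8
```

Emit:
drive_tool(steps="0 0 0 0; 0 0 0 0; 0 0 0 0; -0.03 0 0 0; -0.08 0 0 0.0; -0.08 0 0 0.0; -0.08 0 0 0.0; -0.08 0 0 0.0", gripper=100)

```text
t: 26.15
tcp_pos: [489.4, 96.9, 133.2]
orientation: [-3.014, 1.554, 2.855]
ft_force: [-0.1, 0.3, -1.3]
width: 52.1
```

```bash
python3 - <<'E'
from h import *
info()
W=w(POSE,MODEL,68); to(W[2]+[1,0,62],40)
E
```

```text
t 26.15 tcp [489.4  96.9 133.2] down [-0.0158  0.0047 -0.9999] jaw deg -23.73 j7 [-0.19 -0.79] F [-0.07  0.29 -1.29] M [-0.014  0.027  0.005] w 52.1
shift [ 0.001  -0.1384  0.1974] turn -0.3541
```

Emit:
drive_tool(steps="0.001 -0.138 0.197 -0.354; 0.001 -0.138 0.197 -0.354; 0.001 -0.138 0.197 -0.354; 0.001 -0.138 0.197 -0.354; 0.001 -0.138 0.197 -0.354; 0.001 -0.138 0.197 -0.354; 0.001 -0.138 0.197 -0.354; 0.001 -0.138 0.197 -0.354; 0.001 -0.138 0.197 -0.354; 0.001 -0.138 0.197 -0.354")

```text
t: 27.15
tcp_pos: [588.5, -67.5, 128.9]
orientation: [2.16, 1.552, 2.856]
ft_force: [-0.0, -0.3, 0.7]
width: 52.2
```

```bash
python3 - <<'E'
from h import *
info()
W=w(POSE,MODEL,67); to(W[2]+[1,0,0],40)
d=get_image("top"); x0,y0,x1,y1=250,215,415,310
cv2.imwrite(f"pics/topi.png",cv2.resize(d["frame"][y0:y1,x0:x1],None,fx=4.8,fy=4.8,interpolation=cv2.INTER_CUBIC))
E
```

```text
t 27.15 tcp [588.5 -67.5 128.9] down [-0.0177  0.0052 -0.9998] jaw deg 39.91 j7 [0.35 0.36] F [-0.01 -0.34  0.74] M [-0.017  0.023  0.01 ] w 52.2
shift [ 0.0774 -0.0023  0.0012] turn -0.0005
```

View pics/topi.png

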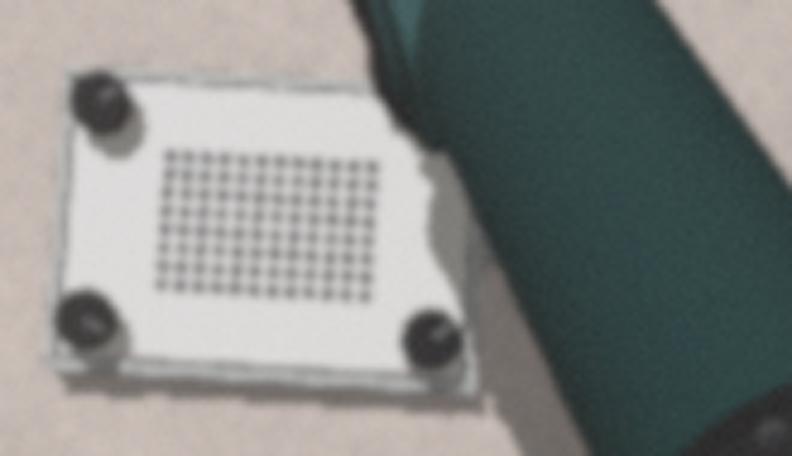

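Screw1's pointer, at about (95,325) px in the crop, now points right and slightly down, about 115° from where it started, as expected for home. Screw3 next.

Emit:
drive_tool(steps="0.04 -0.002 0.0012 0; 0.077 -0.002 0.0012 0; 0.077 -0.002 0.0012 0; 0.077 -0.002 0.0012 0; 0.077 -0.002 0.0012 0")

```text
t: 27.7
tcp_pos: [590.4, -67.5, 68.8]
orientation: [2.127, 1.555, 2.824]
ft_force: [0.7, 0.2, 0.2]
width: 51.8
```

Emit:
drive_tool(steps="0 0 0 0; 0 0 0 0; 0 0 0 0; 0 0 0 0; 0 0 0 0", gripper=255, force=25)

```text
t: 28.2
tcp_pos: [590.7, -68.2, 70.6]
orientation: [2.206, 1.556, 2.903]
ft_force: [-2.1, -0.4, 6.3]
width: 27.3
```

Emit:
drive_tool(steps="0.0002 0 0 0.045; 0.0003 0 0 0.09; 0.0005 0 0 0.135; 0.0007 0 0 0.18; 0.0008 0 0 0.225; 0.001 0 0 0.26; 0.0011 0 0 0.285; 0.0011 0 0 0.285")

```text
t: 29.0
tcp_pos: [588.9, -68.8, 69.9]
orientation: [-3.078, 1.553, 3.006]
ft_force: [-3.9, -1.5, 1.5]
width: 26.9
```

Emit:
drive_tool(steps="0 0 0 0.03; 0 0 0 0.05; 0 0 0 0.05")

```text
t: 29.3
tcp_pos: [588.3, -69.0, 69.9]
orientation: [-2.886, 1.553, 3.043]
ft_force: [-1.9, -0.2, -3.7]
width: 27.3
```

```bash
python3 - <<'E'
from h import *
info()
E
```

```text
t 29.3 tcp [588.3 -69.   69.9] down [-0.0179  0.0018 -0.9998] jaw deg -20.25 j7 [ 0.11 -0.44] F [-1.9  -0.23 -3.68] M [-0.265  0.11   0.334] w 27.3
```

Emit:
drive_tool(steps="0 0 0 0.03; 0 0 0 0.05; 0 0 0 0.05")

```text
t: 29.6
tcp_pos: [586.8, -70.7, 69.8]
orientation: [-2.624, 1.55, -3.133]
ft_force: [-3.4, -4.3, -0.6]
width: 27.2
```

```bash
python3 - <<'E'
from h import *
info()
E
```

```text
t 29.6 tcp [586.8 -70.7  69.8] down [-2.070e-02 -2.000e-04 -9.998e-01] jaw deg -29.18 j7 [ 0.08 -0.54] F [-3.38 -4.28 -0.61] M [-0.943  0.49   0.186] w 27.2
```

Emit:
drive_tool(steps="0 0 0 0; 0 0 0 0; 0 0 0 0; -0.03 0 0 0; -0.08 0 0 0.0; -0.08 0 0 0.0; -0.08 0 0 0.0; -0.08 0 0 0.0", gripper=100)

```text
t: 30.4
tcp_pos: [587.7, -70.4, 133.2]
orientation: [-2.643, 1.549, 3.131]
ft_force: [0.4, -0.2, -0.7]
width: 51.9
```

```bash
python3 - <<'E'
from h import *
info()
W=w(POSE,MODEL,68); to(W[1]+[1,0,62],35)
E
```

```text
t 30.4 tcp [587.7 -70.4 133.2] down [-2.170e-02  2.000e-04 -9.998e-01] jaw deg -29.15 j7 [ 0.09 -0.53] F [ 0.38 -0.19 -0.67] M [-0.01  -0.06   0.036] w 51.9
shift [ 0.0068 -0.0561 -0.115 ] turn -0.3564
```

Emit:
drive_tool(steps="0.006 -0.056 -0.115 -0.356; 0.006 -0.056 -0.115 -0.356; 0.006 -0.056 -0.115 -0.356; 0.006 -0.056 -0.115 -0.356; 0.006 -0.056 -0.115 -0.356; 0.006 -0.056 -0.115 -0.356; 0.006 -0.056 -0.115 -0.356; 0.006 -0.056 -0.115 -0.356; 0.006 -0.056 -0.115 -0.356; 0.006 -0.056 -0.115 -0.356")

```text
t: 31.4
tcp_pos: [484.9, -64.6, 129.9]
orientation: [2.501, 1.548, 3.109]
ft_force: [0.2, -0.2, -0.1]
width: 51.7
```

```bash
python3 - <<'E'
from h import *
info()
W=w(POSE,MODEL,67); to(W[1]+[1,0,0],35)
E
```

```text
t 31.4 tcp [484.9 -64.6 129.9] down [-2.320e-02  8.000e-04 -9.997e-01] jaw deg 34.86 j7 [0.33 0.28] F [ 0.24 -0.23 -0.13] M [-0.05  -0.024 -0.069] w 51.7
shift [ 0.0786 -0.0016  0.0019] turn -0.0008
```

Emit:
drive_tool(steps="0.055 -0.0016 0.0019 0")

```text
t: 31.5
tcp_pos: [490.1, -65.0, 88.7]
orientation: [2.499, 1.558, 3.105]
ft_force: [1.1, -0.5, -0.6]
width: 52.0
```

```bash
python3 - <<'E'
from h import *
info()
W=w(POSE,MODEL,67); to(W[1]+[1,0,0],35)
E
```

```text
t 31.5 tcp [490.1 -65.   88.7] down [-1.250e-02  5.000e-04 -9.999e-01] jaw deg 34.72 j7 [0.28 0.22] F [ 1.11 -0.49 -0.55] M [-0.051 -0.136  0.05 ] w 52.0
shift [ 0.0271  0.0034 -0.0045] turn -0.0016
```

Emit:
drive_tool(steps="0.027 0.0034 -0.0045 0; 0.027 0.0034 -0.0045 0; 0.027 0.0034 -0.0045 0; 0.027 0.0034 -0.0045 0")

```text
t: 31.9
tcp_pos: [486.3, -64.6, 68.0]
orientation: [2.496, 1.56, 3.102]
ft_force: [1.1, -0.0, -0.0]
width: 52.1
```

Emit:
drive_tool(steps="0 0 0 0; 0 0 0 0; 0 0 0 0; 0 0 0 0; 0 0 0 0", gripper=255, force=25)

```text
t: 32.4
tcp_pos: [486.5, -65.2, 69.3]
orientation: [2.61, 1.561, -3.068]
ft_force: [-1.2, -1.3, 6.9]
width: 27.4
```

Emit:
drive_tool(steps="0.0002 0 0 0.045; 0.0003 0 0 0.09; 0.0005 0 0 0.135; 0.0007 0 0 0.18; 0.0008 0 0 0.225; 0.001 0 0 0.26; 0.0011 0 0 0.285; 0.0011 0 0 0.285")

```text
t: 33.2
tcp_pos: [484.7, -65.5, 68.6]
orientation: [-2.751, 1.558, -3.042]
ft_force: [-3.4, -1.0, 1.0]
width: 27.0
```

Emit:
drive_tool(steps="0 0 0 0.03; 0 0 0 0.05; 0 0 0 0.05")

```text
t: 33.5
tcp_pos: [484.2, -65.4, 68.6]
orientation: [-2.61, 1.557, -3.056]
ft_force: [-1.4, -0.3, -4.1]
width: 26.7
```

```bash
python3 - <<'E'
from h import *
info()
E
```

```text
t 33.5 tcp [484.2 -65.4  68.6] down [-0.0133 -0.0011 -0.9999] jaw deg -25.6 j7 [ 0.07 -0.47] F [-1.37 -0.31 -4.09] M [-0.017  0.07   0.016] w 26.7
```

Emit:
drive_tool(steps="0 0 0 0.03; 0 0 0 0.05; 0 0 0 0.05")

```text
t: 33.8
tcp_pos: [483.4, -66.0, 68.6]
orientation: [-2.422, 1.556, -3.023]
ft_force: [-2.7, -1.8, -0.9]
width: 26.9
```

```bash
python3 - <<'E'
from h import *
info()
E
```

```text
t 33.8 tcp [483.4 -66.   68.6] down [-0.0148 -0.0018 -0.9999] jaw deg -34.44 j7 [ 0.04 -0.56] F [-2.67 -1.82 -0.93] M [-0.469  0.418  0.183] w 26.9
```

Emit:
drive_tool(steps="0 0 0 0.03; 0 0 0 0.04; 0 0 0 0.04")

```text
t: 34.1
tcp_pos: [482.0, -66.9, 68.6]
orientation: [-2.261, 1.553, -2.985]
ft_force: [-4.3, -2.7, -0.4]
width: 27.2
```

```bash
python3 - <<'E'
from h import *
info()
E
```

```text
t 34.1 tcp [482.  -66.9  68.6] down [-0.0173 -0.0027 -0.9998] jaw deg -41.5 j7 [ 0.02 -0.64] F [-4.29 -2.72 -0.42] M [-0.777  0.633  0.319] w 27.2
```

Emit:
drive_tool(steps="0 0 0 0; 0 0 0 0; 0 0 0 0; -0.03 0 0 0; -0.08 0 0 0.0; -0.08 0 0 0.0; -0.08 0 0 0.0; -0.08 0 0 0.0", gripper=100)

```text
t: 34.9
tcp_pos: [482.9, -66.4, 132.2]
orientation: [-2.282, 1.553, -3.005]
ft_force: [0.7, -0.7, 0.1]
width: 52.0
```

```bash
python3 - <<'E'
from h import *
info()
W=w(POSE,MODEL,68); to(W[3]+[1,0,62],43)
E
```

```text
t 34.9 tcp [482.9 -66.4 132.2] down [-0.0177 -0.0024 -0.9998] jaw deg -41.47 j7 [ 0.01 -0.64] F [ 0.73 -0.74  0.13] M [-0.017 -0.016 -0.06 ] w 52.0
shift [-2.000e-04  2.444e-01 -2.990e-02] turn -0.4693
```

Emit:
drive_tool(steps="0 0.244 -0.03 -0.47; 0 0.244 -0.03 -0.47; 0 0.244 -0.03 -0.47; 0 0.244 -0.03 -0.47; 0 0.244 -0.03 -0.47; 0 0.244 -0.03 -0.47; 0 0.244 -0.03 -0.47; 0 0.244 -0.03 -0.47; 0 0.244 -0.03 -0.47; 0 0.244 -0.03 -0.47")

```text
t: 35.9
tcp_pos: [593.2, 95.7, 128.1]
orientation: [2.49, 1.55, -3.035]
ft_force: [0.5, 0.7, -1.0]
width: 52.0
```

```bash
python3 - <<'E'
from h import *
info()
W=w(POSE,MODEL,67); to(W[3]+[1,0,0],43)
E
```

```text
t 35.9 tcp [593.2  95.7 128.1] down [-0.0208 -0.0022 -0.9998] jaw deg 43.47 j7 [0.02 0.22] F [ 0.54  0.74 -0.96] M [0.032 0.006 0.004] w 52.0
shift [ 0.0763 -0.0018  0.0026] turn 0.0026
```

Emit:
drive_tool(steps="0.04 -0.0018 0.0026 0; 0.076 -0.0018 0.0026 0; 0.076 -0.0018 0.0026 0; 0.076 -0.0018 0.0026 0; 0.076 -0.0018 0.0026 0")

```text
t: 36.4
tcp_pos: [595.0, 96.4, 67.9]
orientation: [2.465, 1.551, -3.059]
ft_force: [0.3, 0.6, 0.3]
width: 51.8
```

Emit:
drive_tool(steps="0 0 0 0; 0 0 0 0; 0 0 0 0; 0 0 0 0; 0 0 0 0", gripper=255, force=25)

```text
t: 36.9
tcp_pos: [595.5, 96.1, 69.5]
orientation: [2.5, 1.552, -3.025]
ft_force: [-1.0, -0.2, 5.8]
width: 27.3
```

Emit:
drive_tool(steps="0.0002 0 0 0.045; 0.0003 0 0 0.09; 0.0005 0 0 0.135; 0.0007 0 0 0.18; 0.0008 0 0 0.225; 0.001 0 0 0.26; 0.0011 0 0 0.285; 0.0011 0 0 0.285")

```text
t: 37.7
tcp_pos: [594.1, 95.7, 68.9]
orientation: [-2.844, 1.55, -2.98]
ft_force: [-3.3, -2.1, 0.4]
width: 27.0
```

Emit:
drive_tool(steps="0 0 0 0.03; 0 0 0 0.05; 0 0 0 0.05")

```text
t: 38.0
tcp_pos: [593.6, 95.5, 68.9]
orientation: [-2.659, 1.55, -2.949]
ft_force: [-1.5, -1.1, -2.8]
width: 26.8
```

```bash
python3 - <<'E'
from h import *
info()
E
```

```text
t 38.0 tcp [593.6  95.5  68.9] down [-0.0208 -0.0041 -0.9998] jaw deg -16.63 j7 [-0.21 -0.56] F [-1.46 -1.05 -2.75] M [-0.18  -0.014  0.416] w 26.8
```

Emit:
drive_tool(steps="0 0 0 0.03; 0 0 0 0.05; 0 0 0 0.05")

```text
t: 38.3
tcp_pos: [592.6, 93.9, 68.9]
orientation: [-2.439, 1.547, -2.884]
ft_force: [-2.1, -4.1, -0.5]
width: 27.5
```

```bash
python3 - <<'E'
from h import *
info()
E
```

```text
t 38.3 tcp [592.6  93.9  68.9] down [-0.023  -0.006  -0.9997] jaw deg -25.54 j7 [-0.24 -0.67] F [-2.1  -4.13 -0.55] M [-0.79   0.385  0.137] w 27.5
```

Stop reached. I'll release, back away clear to the side and look.

Emit:
drive_tool(steps="0 0 0 0; 0 0 0 0; 0 0 0 0; -0.03 0 0 0; -0.08 0 0 0; -0.13 0 0 0; -0.19 0 0 0; -0.19 0 0 0; -0.19 0 0 0", gripper=100)

```text
t: 39.2
tcp_pos: [597.3, 95.6, 222.6]
orientation: [-2.458, 1.551, -2.903]
ft_force: [-0.9, 1.2, -0.7]
width: 51.6
```

```bash
python3 - <<'E'
from h import *
info(); to((480,330,220))
E
```

```text
t 39.2 tcp [597.3  95.6 222.6] down [-0.0188 -0.0046 -0.9998] jaw deg -25.49 j7 [-0.25 -0.67] F [-0.91  1.2  -0.65] M [ 0.005  0.029 -0.025] w 51.6
shift [ 0.0047  0.2015 -0.2584] turn None
```

Emit:
drive_tool(steps="0 0.2 -0.258 0; 0 0.2 -0.258 0; 0 0.2 -0.258 0; 0 0.2 -0.258 0; 0 0.2 -0.258 0; 0 0.2 -0.258 0; 0 0.2 -0.258 0; 0 0.2 -0.258 0; 0 0.2 -0.258 0")

```text
t: 40.1
tcp_pos: [481.0, 325.9, 223.1]
orientation: [-2.359, 1.55, -2.808]
ft_force: [0.5, 0.3, -0.1]
width: 52.3
```

```bash
python3 - <<'E'
from h import *
info()
for n,roi in(("side",(285,205,375,300)),("top",(250,215,415,310))):
    d=get_image(n); x0,y0,x1,y1=roi; f=4.8 if n=="top" else 6
    cv2.imwrite(f"pics/{n}k.png",cv2.resize(d["frame"][y0:y1,x0:x1],None,fx=f,fy=f,interpolation=cv2.INTER_CUBIC))
    cv2.imwrite(f"pics/{n}kf.png",d["frame"])
E
```

```text
t 40.1 tcp [481.  325.9 223.1] down [-0.0192 -0.0067 -0.9998] jaw deg -25.72 j7 [-0.66 -1.12] F [ 0.52  0.29 -0.05] M [ 0.022 -0.013  0.055] w 52.3
```

View pics/topk.png

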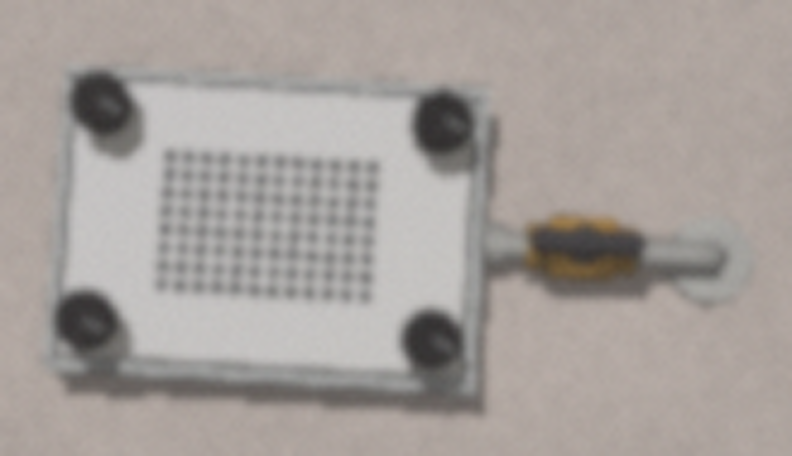

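View pics/sidek.png

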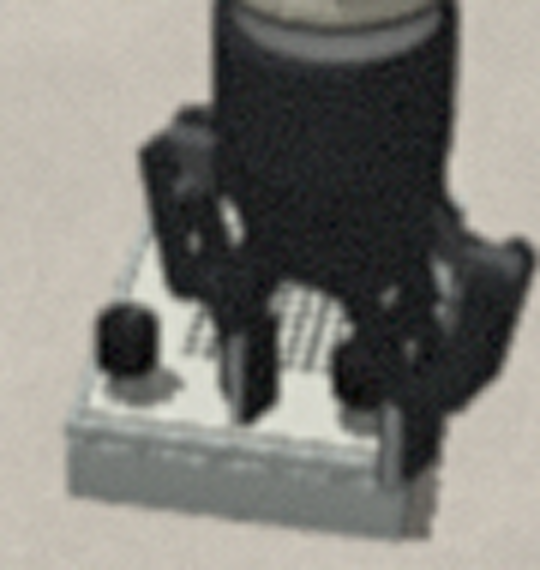

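View pics/topkf.png

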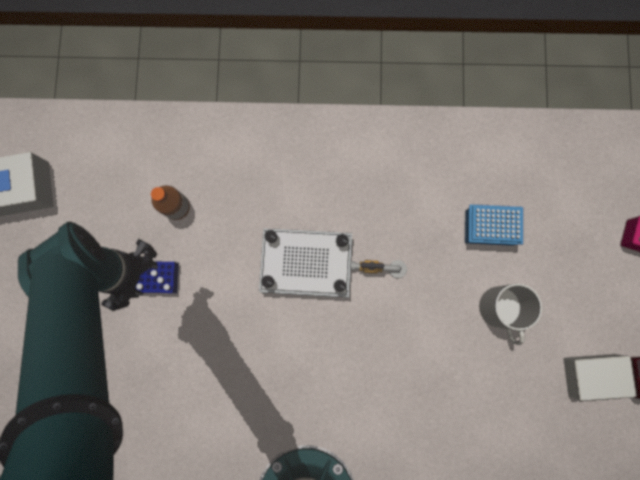

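Bystanders are unmoved and the arm is clear. I'll measure the four pointers more closely.

```bash
python3 - <<'E'
from h import *
fs=[]
for _ in range(8):
    d=get_image("top"); fs.append(d["frame"].astype(float))
m=np.mean(fs,0); tiles=[]
for i,(x,y,z) in enumerate(w(POSE,MODEL,86)):
    u=proj(d,[x,y,z])[0]; ex=proj(d,w(POSE,MODEL[i]+[14,0],86))[0]-u; ey=proj(d,w(POSE,MODEL[i]+[0,14],86))[0]-u
    # warp to manifold frame: rows up=+x, cols left=+y
    S=360; k=S/40. # px per mm
    A=np.c_[-ey/14/k, -ex/14/k]; off=u-A@[S/2,S/2]
    t=cv2.warpAffine(m,np.c_[A,off],(S,S),flags=cv2.INTER_CUBIC|cv2.WARP_INVERSE_MAP)
    t=np.clip((t-20)*2.5,0,255).astype(np.uint8)
    cv2.circle(t,(S//2,S//2),int(14*k),(0,255,0),1)
    a=np.radians(2.0*180/np.pi); e=(int(S/2+14*k*np.sin(2.0)),int(S/2-14*k*np.cos(2.0)))
    cv2.circle(t,e,5,(0,0,255),-1); cv2.putText(t,str(i+1),(10,30),0,1,(255,0,0),2); tiles.append(t)
im=np.vstack([np.hstack([tiles[3],tiles[2]]),np.hstack([tiles[0],tiles[1]])])
cv2.imwrite("pics/ptr.png",cv2.resize(im,(600,600)))
E
```

```text
(no output)
```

View pics/ptr.png

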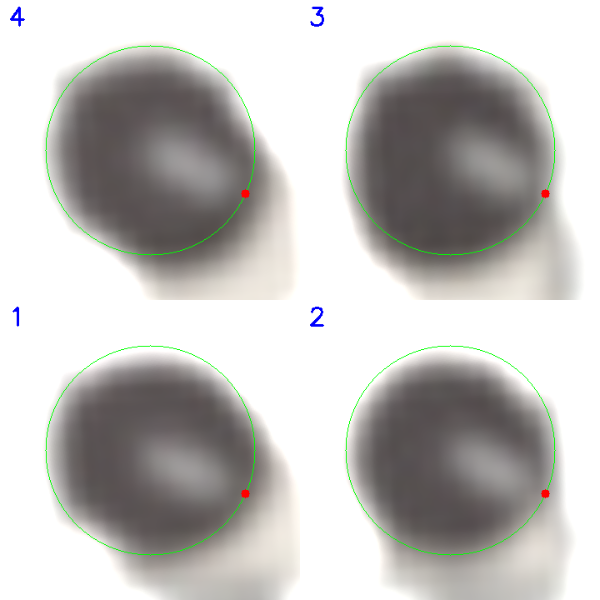

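All four pointers lie at about 2.0 rad, close to the red marks, so every screw is home.

```bash
python3 - <<'E'
from h import *
info(); print(ticket.job_done())
E
```

```text
t 40.6 tcp [479.9 328.8 223.8] down [-0.0187 -0.0045 -0.9998] jaw deg -25.5 j7 [-0.67 -1.12] F [0.   0.62 0.45] M [-0.034  0.011  0.012] w 51.8
the job is handed in; nothing more can be done
None
```

The manifold is closed up and the job was handed in at 40.6 s, within the 72 s limit.

**What I did**
- **First round:** I turned screws 1, 3, 2 and 4 clockwise by about 0.9 rad each, roughly half way.
- **Vacuum:** I then opened the stopcock fully.
- **Second round:** I went round again in the same 1, 3, 2, 4 order, turning each screw until the wrist moment rose at its hard stop.

**Last checks**
- **Screws:** the averaged top view showed all four pointers at about 2.0 rad, which is fully home.
- **Stopcock:** the bar lies in line with the steel tube.
- **Surroundings:** the other things on the bench looked unmoved, and the arm was well clear with no contact force.

**Less certain**
- **Block level:** I inferred that the block is level from the four equal pointers; I did not measure its height or tilt at any point.
- **Stopcock grip:** the fingers closed to 17 mm on the 11 mm bar. I took this to be a thicker hub in the middle. The handle still turned the full way.
- **Tool tilt:** the tool was 1–2° off vertical for part of the work, with no visible effect.

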